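# Open the anvil seat's dust slide and hold the spot anvil over the bore

## Robot

A 6-joint arm with a two-finger parallel gripper is mounted at the origin on a cart in front of the work surface, level with it; the furniture and walls round the work are solid. World frame = base frame: x ahead of the robot, y to its left, z up, the work surface at z = 0. Lengths are in m, angles in rad, forces in N, time in s.
With the tool pointing down it reaches from about 0.15 to 0.775 m from the base axis. Payload 6.1 kg.
Tool frame: the origin (TCP) lies at the very end of the fingers, on their centre line; the grasp point (between the pads) lies behind it (robot.hold_point_z is the z of the grasp point in the tool frame, in m); z points along the fingers, y is the direction in which the jaws open and shut (so a half turn about z gives the same grasp; the last joint's range is limited). The gripper opens to 85 mm and grips with 20 to 120 N. Pads are 22 mm wide; open, the fingers measure 114 mm over their backs; the gripper's body (76 mm by 85 mm) begins 54 mm behind the grasp point. The pads swing forward as they close: fully open they stand 13 mm farther back than shut.
Start: joints at [1.196, 0.126, -0.04, 1.405, 0, 1.571], TCP at [0.192, 0.489, 0.231] pointing down, gripper open.
Joint ranges: [-2.72, 2.72], [-0.95, 1.95], [-1.27, 1.35], [-1.78, 2.02], [-1.46, 1.47], [-3.14, 3.14]. Speed limits (rad/s): [2.39, 2.39, 3.01, 3.14, 3.14, 3.14].

## Interface

Orientations are given as a 3x3 rotation matrix whose columns are the frame's x, y, z axes.
In Python, from station import robot gives the robot as it stands.
- The arm moves only by the tool apply_moves, never from a script. Its argument "commands" is a list of rows, each a list of 3 entries, a list of its own where there are three numbers: the shift along the tool's x, y, z in cm, then the turn, a rotation vector about the tool's x, y, z in rad, then the opening in per cent of the stroke, from 0 (shut) to 100 (fully open). In form: [[[tx, ty, tz], [rx, ry, rz], fingers], ...]. A call has exactly 8 rows; each row is the pose to reach, as a shift and turn from the pose commanded when the call began, along the tool's axes at that moment; what a row does not reach only later rows make up. A row lasts 1/10 s, in which the tool goes at most 50 mm and 8.59 degrees, less where a joint would pass 70% of its speed; a pose out of reach is approached as far as the arm can. A call with a gripper value outside its range is refused whole. The fingers move at their own pace and stop on an object; "squeeze" is the grip in N (left out, the last holds). Time passes only in rows, so rows that repeat a pose let the fingers close, or fill a call up. It gives the time, the measured TCP pose, the force and the opening at its end, in the units of the state.
- robot.sense(): the state, without advancing time (a new reading comes with each control period).
- robot.capture(name): name is "scene" or "side" or "wrist"; returns a dict with "frame" (384x512x3 uint8, red, green, blue), "fx", "fy", "cx", "cy" (pixels), "R" (3x3) and "t" (3): a world point X has camera coordinates R X + t. Camera axes: x right, y down, z forward; pixel columns grow to the right and rows downward; lengths in m; the calibration is good to about 2 mm. A picture is of the moment at which its call begins. There is no depth.
- robot.sign_off(): hands the job in, once; it reports no verdict.
The state is a dict: "time_s": time; "qpos": joint angles; "qvel": joint speeds; "effort": joint torques, N m; "tcp_pos": TCP position; "ee_rot": TCP orientation; "force": force on the tool from outside, world axes, zero at the start; "torque": the same for the moment, N m; "grip_width": opening from 0.0 (shut) to 1.0 (fully open).
Only numpy, scipy, OpenCV 4.12 (cv2) and the standard library are available. Lean on these libraries where they do the work, as an engineer would, in place of code of your own. Each camera call takes 0.05 s, during which the arm holds its last target. There are 200 camera calls.

## Task

Slide the dust cover of the grey anvil seat by its upright grip all the way to its end stop so that the bore is open. Then take the spot anvil (the one with the cone-shaped nose) out of the tray, lift it over the upright metal guard without touching the guard, and finish still holding it: stem down, upright, centred over the open bore, the end of its stem hovering about 8 mm above the mouth. Do not let go or lower it in, never let it touch the seat or its cover, and leave the V anvil, the bush and the oil bottle where they stand.

Things in the scene. Friction and masses are not known exactly. Their poses are not given: they have to be found in the camera images.
- spot_anvil: the spot anvil, plain grey turned steel, 0.13 to 0.22 kg, loose, standing stem down in the tray: a stem of 20 mm diameter from 0 to 16 mm height, a flange of 39 mm diameter from 16 to about 27 mm, and above it a blunt cone nose to 40 mm. Round about z, so its yaw does not matter; grasp it across the flange. Origin at the centre of the stem's lower end, z up along its axis
- v_anvil: the V anvil, which also stands stem down in the tray and must be left alone: black, 41 x 41 x 47 mm, with a V-shaped notch on top; loose. Origin at the centre of its underside. Which end of the tray holds which anvil changes
- block_tray: flat open grey metal tray, fixed, 155 (x) x 205 (y) mm outside, floor 3 mm thick, walls 2.5 mm thick that stand 22 mm above the bench. Origin at the centre of its underside; x and y along its sides. The two anvils stand about 0.1 m apart along its y, 40 mm or more from the walls to their axes
- guard: upright sheet-metal chip guard, fixed to the bench between tray and seat: 200 mm long along its x, 3 mm thick (6 mm at the rolled top edge), 75 mm high. A foot 22 mm wide and 3 mm thick runs along its -y side. Origin at bench height under the middle of the sheet
- anvil_seat: grey anvil seat, fixed to the bench: a block 140 mm long along its x (from -34 to +106 mm), 80 mm wide and 44 mm high, on a foot plate from -46 to +118 mm in x. Its bore of 24 mm diameter, 30 mm deep, lies at the origin's x and y. Two rails 7 mm wide run along x on top at y = +-34.5 mm, their tops 49 mm above the bench. Origin at bench height under the bore; x points along the way the dust slide opens
- seat_mouth (a point): centre of the bore's mouth, on the top face of the seat block, 44 mm above the bench; the axes are those of the seat
- dust_slide (a joint): the dust slide, a 3 mm steel plate that lies over the bore and runs between the rails on top of the seat: 0 = fully shut (bore covered), 0.055 m = fully open at its end stop; it opens along the seat's +x, with about 1.5 N of friction, and stays where it is left. It starts shut or open by up to 12 mm
- slide_grip (a point): grasp point on the slide's upright grip, which moves with the slide: a plain grey plastic fin 26 mm long (seat x), 12 mm thick (seat y); this point is on its middle plane, 71.5 mm above the bench, 10 mm below the fin's top and 24 mm above the plate. At joint 0 it lies 30 mm from the bore's axis along the seat's +x; axes as the seat's
- bush_sample: flanged steel bush, 31 mm diameter, 25 mm high, loose bystander on the bench to the right of the seat; origin at the centre of its underside
- oil_bottle: small oil bottle with an orange nozzle, 42 mm diameter, 109 mm high, loose bystander on the bench to the right of the seat; origin at the centre of its underside
Things that resemble listed ones, but are neither listed nor needed, are in the scene too. Of the things that look like the spot_anvil, take the one that is nearest to the robot's base at the start.

How it is judged:
By the outcome, as a careful person would: the job done as asked, in the order asked, and still so for the second after the job is handed in, while the arm keeps its last pose, push and grip.
It also fails if it takes over 58 s, if anything falls off the work surface, if the arm or the gripper's body presses on something with over 40 N, if the wrist force passes 120 N, or if a joint passes its speed limit or range.

## Working session

There is one attempt and no reset: what is moved stays moved. The work goes in short steps, Python scripts to look and compute and a tool call to move; the robot and the scene stay as the last step left them, time stands still between calls to the robot, and variables do not carry over. Pictures are saved under pics/ and viewed, about 8 in all and at most 12, crops included, and the job is handed in when it is done.

Besides the shell and the picture viewer there is one more tool, called after "Emit:" by a JSON object that holds its "name" and its "arguments", one argument or row to a line. apply_moves: Moves the arm, as the interface text tells. Its arguments: {"type":"object","properties":{"commands":{"type":"array"},"squeeze":{"type":"number"}},"required":["commands"]}

```bash
mkdir -p pics; ls; cat > h.py <<'E'
import numpy as np, cv2, pickle
from station import robot
def snap(n,f):
    c=robot.capture(n); cv2.imwrite('pics/'+f+'.png',cv2.cvtColor(c['frame'],cv2.COLOR_RGB2BGR)); pickle.dump(c,open('pics/'+f+'.pkl','wb')); return c
def load(f): return pickle.load(open('pics/'+f+'.pkl','rb'))
def proj(c,X):
    p=np.array(c['R'])@np.array(X,float)+np.array(c['t']).ravel(); return np.array([c['fx']*p[0]/p[2]+c['cx'],c['fy']*p[1]/p[2]+c['cy']])
def ray(c,uv):
    R=np.array(c['R']);o=-R.T@np.array(c['t']).ravel();d=R.T@np.array([(uv[0]-c['cx'])/c['fx'],(uv[1]-c['cy'])/c['fy'],1]);return o,d/np.linalg.norm(d)
def atz(c,uv,z):
    o,d=ray(c,uv);return o+d*(z-o[2])/d[2]
def tri(*cu):
    A=np.zeros((3,3));b=np.zeros(3);L=[]
    for c,u in cu:
        o,d=ray(c,u);P=np.eye(3)-np.outer(d,d);A+=P;b+=P@o;L.append((o,P))
    X=np.linalg.solve(A,b);return X,[1e3*np.linalg.norm(P@(X-o)) for o,P in L]
E
python3 - <<'E'
from h import *
a=[snap(n,n+'0') for n in('scene','side','wrist')]
for c in a: print(-np.array(c['R']).T@np.array(c['t']).ravel(), c['fx'], np.array(c['R'])[2])
im=[cv2.cvtColor(c['frame'],cv2.COLOR_RGB2BGR) for c in a]
cv2.imwrite('pics/s0.png',cv2.resize(im[0],(800,600),interpolation=cv2.INTER_CUBIC))
cv2.imwrite('pics/s1.png',cv2.resize(im[1],(800,600),interpolation=cv2.INTER_CUBIC))
print(robot.sense(),robot.hold_point_z)
E
```

```text
pics
[ 0.0051136  -1.11552084  0.75777512] 494.9034122495521 [ 0.44913737  0.70442877 -0.54959598]
[0.17217563 0.09694673 1.05435128] 403.24096898237605 [ 0.34726002 -0.31760915 -0.88234625]
[0.12971146 0.51285581 0.37358676] 309.44602453889286 [ 0.24668891 -0.09876633 -0.96404865]
{'time_s': 0.15, 'qpos': array([ 1.19598871e+00,  1.26319891e-01, -4.03344688e-02,  1.40537664e+00,
       -3.17645553e-05,  1.57082328e+00]), 'qvel': array([ 3.58301890e-05, -9.07167139e-04,  2.34066458e-03, -1.16610806e-03,
        1.58901055e-03, -8.27515293e-05]), 'effort': array([ 1.48868035e-03, -4.36274493e+01,  3.53150725e+01,  1.35846194e-02,
       -6.54711766e-05,  1.17355299e-06]), 'tcp_pos': array([0.1921043, 0.4882869, 0.2306852]), 'ee_rot': array([[-9.30568214e-01,  3.66118315e-01, -4.22446315e-04],
       [ 3.66118557e-01,  9.30567491e-01, -1.16058826e-03],
       [-3.17978097e-05, -1.23467198e-03, -9.99999237e-01]]), 'force': array([ 0.01021599, -0.10702153,  0.32244828]), 'torque': array([-0.02076183,  0.07236691,  0.02631447]), 'grip_width': 0.9984086262129466} -0.0187
```

View pics/s0.png

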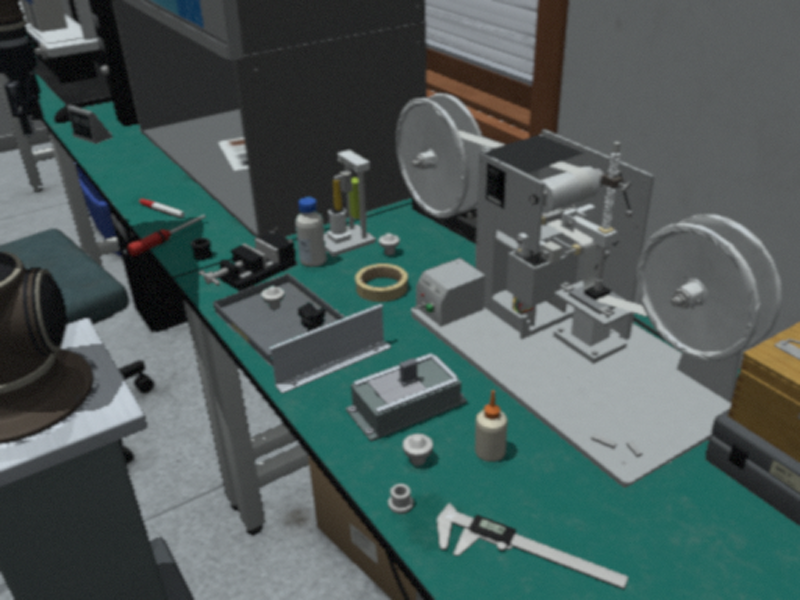

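View pics/s1.png

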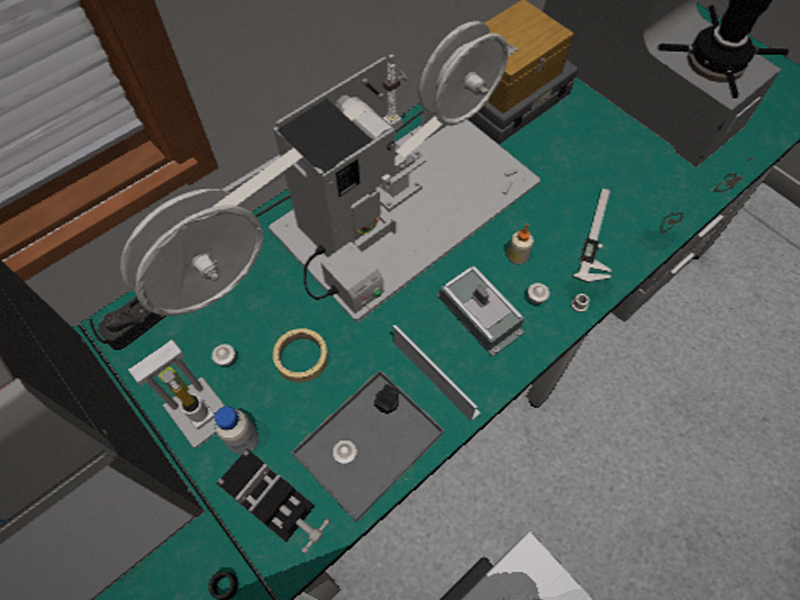

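The scene view (800-wide) shows the tray with the round anvil at about (272,293), the black V anvil at (312,315), the guard at (330,345) and the seat with its fin at (408,370). There are lookalike anvils at (418,448) and (389,243). The side view shows the tray anvil at (345,452), the fin at (482,295), and lookalikes at (538,292) and (223,354).

```bash
python3 - <<'E'
from h import *
s=load('scene0');d=load('side0');k=512/800
P=lambda n,a,b:print(n,*[np.round(q,4) for q in tri((s,np.array(a)*k),(d,np.array(b)*k))])
P('anvil tray',(273,289),(345,450)); P('look R',(418,440),(538,289)); P('look far',(389,238),(223,352))
P('fin top',(408,363),(482,291)); P('Vanv',(312,309),(387,394));P('bottle tip',(491,395),(524,228))
P('tray c L',(215,307),(358,518)); P('guard',(385,309),(394,327));P('guard2',(275,350),(478,413))
P('bush',(400,489),(581,299))
def crop(c,x,y,w,h,f,m):
    im=cv2.cvtColor(c['frame'],cv2.COLOR_RGB2BGR)[y:y+h,x:x+w]; return cv2.resize(im,None,fx=m,fy=m,interpolation=cv2.INTER_CUBIC)
a=crop(s,130,170,190,130,'',4);b=crop(d,180,165,170,170,'',3.5)
cv2.imwrite('pics/c0.png',a); cv2.imwrite('pics/c1.png',b)
cv2.imwrite('pics/w.png',cv2.cvtColor(load('wrist0')['frame'],4))
E
```

```text
anvil tray [ 0.4346 -0.0147  0.0407] [1.5774 1.5774]
look R [ 0.4327 -0.4731  0.0355] [0.3376 0.3376]
look far [0.7117 0.037  0.0329] [0.0499 0.0499]
fin top [ 0.485  -0.3712  0.0785] [0.2567 0.2567]
Vanv [ 0.4571 -0.1252  0.0505] [0.7045 0.7045]
bottle tip [ 0.5222 -0.5134  0.0982] [0.1345 0.1345]
tray c L [0.3426 0.0351 0.0119] [0.422 0.422]
guard [ 0.5427 -0.213   0.0627] [2.7866 2.7866]
guard2 [ 0.3394 -0.2145  0.0655] [8.201 8.201]
bush [ 0.3689 -0.5243  0.0245] [0.4703 0.4703]
```

View pics/c0.png

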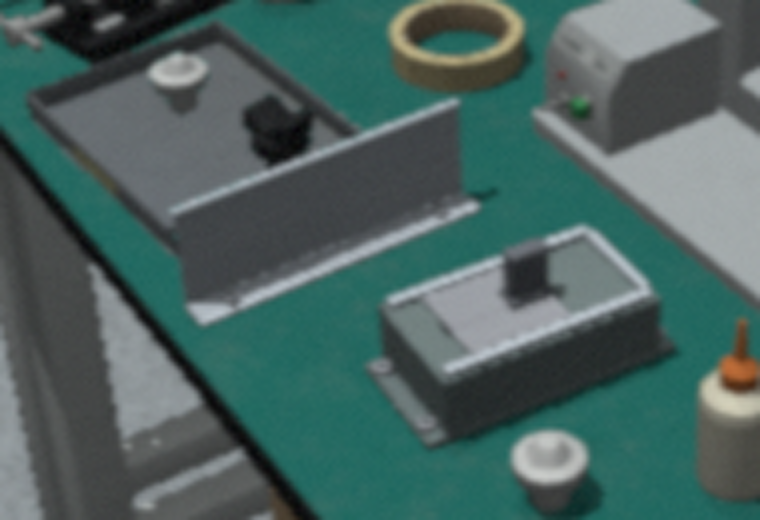

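View pics/c1.png

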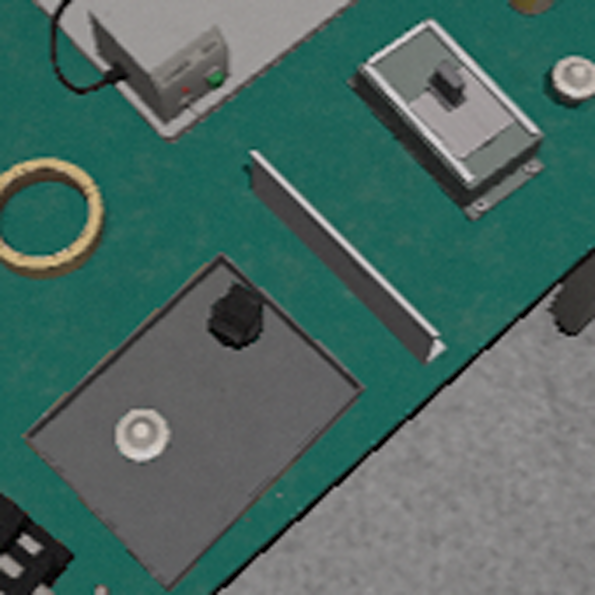

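View pics/wrist0.png

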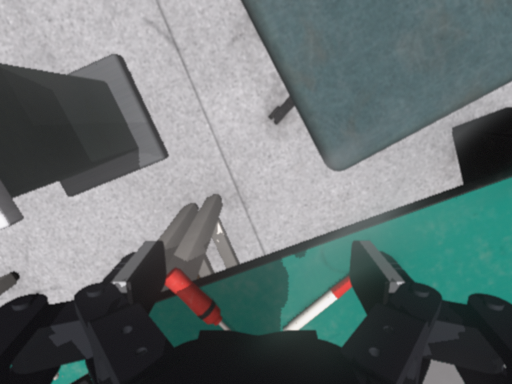

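Emit:
{"name": "apply_moves", "arguments": {
  "commands": [
    [[-4.1, -4.3, -0.5], [0, 0, -0.05], 100],
    [[-8.5, -8.5, -1], [0, 0, -0.1], 100],
    [[-12, -12.5, -1.5], [0, 0, -0.15], 100],
    [[-15.5, -16, -2], [0, 0, -0.2], 100],
    [[-19, -19.5, -2], [0, 0, -0.25], 100],
    [[-22.5, -23, -2], [0, 0, -0.3], 100],
    [[-26, -26.5, -2], [0, 0, -0.35], 100],
    [[-29.5, -30, -2], [0, 0, -0.375], 100]
  ]
}}

```text
time_s: 0.95
tcp_pos: [0.3484, 0.1193, 0.2514]
ee_rot: [[-1.0, -0.002, 0.001], [-0.002, 1.0, 0.0], [-0.001, 0.0, -1.0]]
force: [0.6, 0.6, -0.1]
grip_width: 1.002
```

Emit:
{"name": "apply_moves", "arguments": {
  "commands": [
    [[-2, -4, 0], [0, 0, 0], 100],
    [[-4, -8, 0], [0, 0, 0], 100],
    [[-5.5, -12, 0], [0, 0, 0], 100],
    [[-6.5, -15, 0], [0, 0, 0], 100],
    [[-7, -16, 0], [0, 0, 0], 100],
    [[-7, -16, 0], [0, 0, 0], 100],
    [[-7, -16, 0], [0, 0, 0], 100],
    [[-7, -16, 0], [0, 0, 0], 100]
  ]
}}

```text
time_s: 1.75
tcp_pos: [0.4179, -0.0377, 0.2513]
ee_rot: [[-1.0, -0.002, -0.0], [-0.002, 1.0, 0.0], [0.0, 0.0, -1.0]]
force: [-0.5, 0.1, 0.2]
grip_width: 0.994
```

```bash
python3 - <<'E'
from h import *
w=snap('wrist','w1'); s=robot.sense(); print(s['tcp_pos'],s['ee_rot'])
for n,X in dict(anv=(.4346,-.0147,.04),van=(.457,-.125,.05)).items(): print(n,proj(w,X))
E
```

```text
[ 0.41796074 -0.03764052  0.25137626] [[-9.99997556e-01 -2.20974901e-03  7.20636799e-05]
 [-2.20973259e-03  9.99997533e-01  2.27168952e-04]
 [-7.25654884e-05  2.27009155e-04 -9.99999972e-01]]
anv [277.03311316 180.98100825]
van [182.41527622 201.53406731]
```

Emit:
{"name": "apply_moves", "arguments": {
  "commands": [
    [[-1, -5, 0], [0, 0, 0], 100],
    [[-2, -10, 0], [0, 0, 0], 100],
    [[-3, -15, 0], [0, 0, 0], 100],
    [[-4, -20, 0], [0, 0, 0], 100],
    [[-4, -25, 0], [0, 0, 0], 100],
    [[-4, -29, 0], [0, 0, 0], 100],
    [[-4, -32, 0], [0, 0, 0], 100],
    [[-4, -33, 0], [0, 0, 0], 100]
  ]
}}

```text
time_s: 2.6
tcp_pos: [0.4586, -0.3704, 0.2505]
ee_rot: [[-1.0, 0.001, -0.001], [0.001, 1.0, 0.0], [0.001, 0.0, -1.0]]
force: [0.2, 0.2, -0.7]
grip_width: 1.004
```

Emit:
{"name": "apply_moves", "arguments": {
  "commands": [
    [[0, 0, 0], [0, 0, 0], 100],
    [[0, 0, 0], [0, 0, 0], 100],
    [[0, 0, 0], [0, 0, 0], 100],
    [[0, 0, 0], [0, 0, 0], 100],
    [[0, 0, 0], [0, 0, 0], 100],
    [[0, 0, 0], [0, 0, 0], 100],
    [[0, 0, 0], [0, 0, 0], 100],
    [[0, 0, 0], [0, 0, 0], 100]
  ]
}}

```text
time_s: 3.4
tcp_pos: [0.4584, -0.3687, 0.2513]
ee_rot: [[-1.0, -0.0, 0.0], [-0.0, 1.0, -0.0], [-0.0, -0.0, -1.0]]
force: [-0.4, -0.1, -0.4]
grip_width: 1.006
```

```bash
python3 - <<'E'
from h import *
w=snap('wrist','w2'); s=robot.sense(); print(s['tcp_pos'],s['ee_rot'])
a=load('w1')['frame'];b=w['frame']
cv2.imwrite('pics/w12.png',cv2.resize(np.vstack([a[60:350],b[60:350]])[:,:,::-1],(512,580)))
cv2.imwrite('pics/w2c.png',cv2.resize(b[:,:,::-1],(800,600),interpolation=cv2.INTER_CUBIC))
E
```

```text
[ 0.4583217  -0.36877308  0.25123995] [[-9.99999983e-01 -1.73942842e-04 -5.64581209e-05]
 [-1.73945214e-04  9.99999984e-01  4.19986642e-05]
 [ 5.64508147e-05  4.20084841e-05 -9.99999998e-01]]
```

View pics/w2c.png

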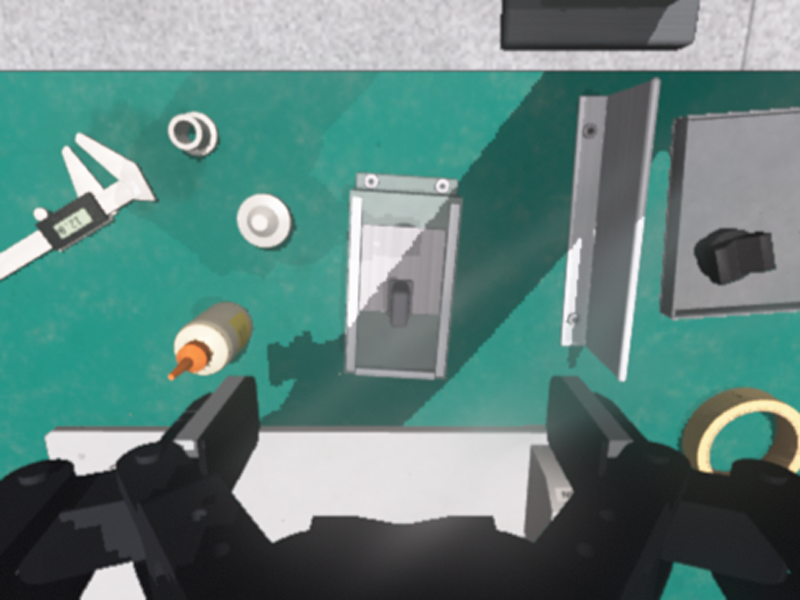

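The wrist picture (800-wide) shows the seat, nearly aligned with the world axes. Its rail corners are at (352,197), (462,199), (347,376) and (443,379), the fin is at about (400,300), and the bore's dark edge shows at about (405,222). The guard lies between (655,80) and (622,380).

```bash
cat > seat.py <<'E'
from h import *
from scipy.optimize import least_squares
k=.64
s,d,w=load('scene0'),load('side0'),load('w2')
S=lambda x,y:(s,np.array([x/4+130,y/4+170])); D=lambda x,y:(d,np.array([x/3.5+180,y/3.5+165])); W=lambda x,y:(w,np.array([x*k,y*k]))
C={'near+y':[S(388,301),D(468,183),W(462,199)],'near-y':[S(447,370),D(541,132),W(352,197)],'far+y':[S(587,229),D(360,68),W(443,379)],'far-y':[S(658,293),D(430,20),W(347,376)]}
for n,o in C.items(): print(n,*[np.round(q,4) for q in tri(*o)])
print('fin top near edge',*[np.round(q,4) for q in tri(W(400,290),S(519,253))])
print('bases fin atz .0815', atz(w,np.array([390,291])*k,.0815),atz(w,np.array([411,291])*k,.0815),atz(w,np.array([400,326])*k,.0815))
L={'near+y':(-.034,.038),'near-y':(-.034,-.038),'far+y':(.106,.038),'far-y':(.106,-.038)}
def res(p,views=(0,1,2),full=False):
    x,y,a=p;r=[]
    for n,o in C.items():
        l=L[n];X=[x+np.cos(a)*l[0]-np.sin(a)*l[1],y+np.sin(a)*l[0]+np.cos(a)*l[1],.049]
        for i in views: r+=list(proj(o[i][0],X)-o[i][1])
    return np.array(r)
for v in((0,1,2),(2,),(0,1)):
    f=least_squares(res,[.45,-.37,0],args=(v,));print(v,f.x,np.abs(f.fun).max(),np.round(f.fun,1))
E
python3 seat.py
```

```text
near+y [ 0.4157 -0.3285  0.0456] [2.9161 0.4916 3.3493]
near-y [ 0.4107 -0.4039  0.0488] [1.4412 2.0829 0.6693]
far+y [ 0.5511 -0.3371  0.0429] [0.9678 2.0083 1.1751]
far-y [ 0.5469 -0.4123  0.0449] [1.5462 3.2907 1.8485]
fin top near edge [ 0.4754 -0.3722  0.079 ] [4.8006 4.8006]
bases fin atz .0815 [ 0.47090653 -0.3770771   0.0815    ] [ 0.47090293 -0.36306102  0.0815    ] [ 0.49549407 -0.37042583  0.0815    ]
(0, 1, 2) [ 0.44463569 -0.36823744 -0.05733313] 2.6566915643546025 [-2.5 -0.8  0.9  0.4 -1.2  0.2 -1.3  0.8  0.3 -0.2 -0.2 -2.7 -0.  -2.3
 -0.8 -1.8  0.7  2.3 -0.1 -1.4 -0.8 -2.  -0.5  0.9]
(2,) [ 0.44459511 -0.36791896 -0.05583172] 2.643962455328392 [-0.9  0.1  0.  -2.6  1.1  2.3 -0.1  0.9]
(0, 1) [ 0.4445647  -0.36938805 -0.06156538] 2.218494647202334 [-2.2 -0.6  1.1  0.2 -1.2  1.1  0.6 -0.4  0.4 -2.  -0.4 -2.1  0.2 -1.
 -0.4 -2.2]
```

View pics/w12.png

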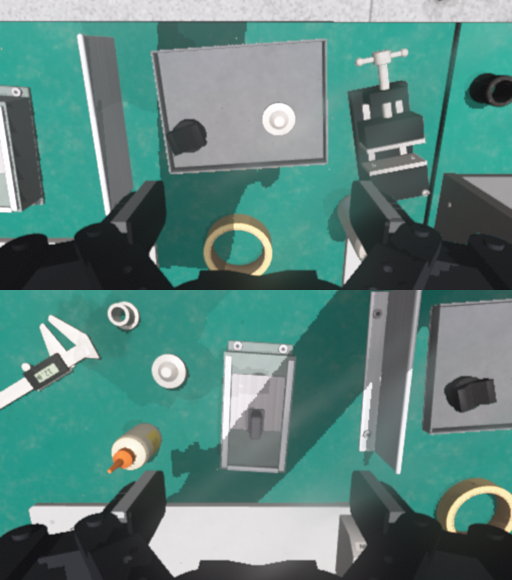

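The top half shows the spot anvil at about (279,180) in full wrist pixels, next to the black V anvil. The lower half repeats the seat. The fin centre is at about (0.483, -0.370), so the slide is open by about 9 mm. Next I go down to grasp the fin.

Emit:
{"name": "apply_moves", "arguments": {
  "commands": [
    [[-0.8, -0.05, 2], [0, 0, 0.03], 60],
    [[-1.6, -0.1, 6], [0, 0, 0.057], 60],
    [[-2.5, -0.15, 10], [0, 0, 0.057], 60],
    [[-2.5, -0.15, 13], [0, 0, 0.057], 60],
    [[-2.5, -0.15, 15], [0, 0, 0.057], 60],
    [[-2.5, -0.15, 17], [0, 0, 0.057], 60],
    [[-2.5, -0.15, 18.5], [0, 0, 0.057], 60],
    [[-2.5, -0.15, 19.6], [0, 0, 0.057], 60]
  ]
}}

```text
time_s: 4.25
tcp_pos: [0.4829, -0.37, 0.0539]
ee_rot: [[-0.998, 0.057, -0.001], [0.057, 0.998, 0.001], [0.001, 0.001, -1.0]]
force: [0.3, 0.2, 0.7]
grip_width: 0.598
```

Emit:
{"name": "apply_moves", "arguments": {
  "commands": [
    [[0, 0, 0], [0, 0, 0], 50],
    [[0, 0, 0], [0, 0, 0], 40],
    [[0, 0, 0], [0, 0, 0], 30],
    [[0, 0, 0], [0, 0, 0], 20],
    [[0, 0, 0], [0, 0, 0], 10],
    [[0, 0, 0], [0, 0, 0], 0],
    [[0, 0, 0], [0, 0, 0], 0],
    [[0, 0, 0], [0, 0, 0], 0]
  ],
  "squeeze": 25
}}

```text
time_s: 5.05
tcp_pos: [0.4838, -0.3708, 0.0562]
ee_rot: [[-0.998, 0.057, 0.001], [0.057, 0.998, -0.001], [-0.001, -0.001, -1.0]]
force: [-0.1, -0.3, 4.6]
grip_width: 0.135
```

Emit:
{"name": "apply_moves", "arguments": {
  "commands": [
    [[-0.5, 0, 0], [0, 0, 0], 0],
    [[-1.2, 0, 0], [0, 0, 0], 0],
    [[-1.9, 0, 0], [0, 0, 0], 0],
    [[-2.6, 0, 0], [0, 0, 0], 0],
    [[-3.2, 0, 0], [0, 0, 0], 0],
    [[-3.7, 0, 0], [0, 0, 0], 0],
    [[-4.1, 0, 0], [0, 0, 0], 0],
    [[-4.4, 0, 0], [0, 0, 0], 0]
  ]
}}

```text
time_s: 5.85
tcp_pos: [0.5276, -0.3737, 0.0562]
ee_rot: [[-0.998, 0.057, 0.001], [0.057, 0.998, -0.002], [-0.001, -0.002, -1.0]]
force: [-1.2, -2.0, 6.6]
grip_width: 0.137
```

Emit:
{"name": "apply_moves", "arguments": {
  "commands": [
    [[-0.1, 0, 0], [0, 0, 0], 0],
    [[-0.2, 0, 0], [0, 0, 0], 0],
    [[-0.3, 0, 0], [0, 0, 0], 0],
    [[-0.4, 0, 0], [0, 0, 0], 0],
    [[-0.5, 0, 0], [0, 0, 0], 0],
    [[-0.5, 0, 0], [0, 0, 0], 0],
    [[-0.5, 0, 0], [0, 0, 0], 0],
    [[-0.5, 0, 0], [0, 0, 0], 0]
  ]
}}

```text
time_s: 6.65
tcp_pos: [0.528, -0.3737, 0.056]
ee_rot: [[-0.998, 0.059, -0.007], [0.059, 0.998, -0.002], [0.007, -0.002, -1.0]]
force: [-16.5, -1.6, 13.6]
grip_width: 0.134
```

Emit:
{"name": "apply_moves", "arguments": {
  "commands": [
    [[0.1, 0, 0], [0, 0, 0], 0],
    [[0.2, 0, 0], [0, 0, 0], 0],
    [[0.3, 0, 0], [0, 0, 0], 0],
    [[0.3, 0, 0], [0, 0, 0], 10],
    [[0.3, 0, 0], [0, 0, 0], 20],
    [[0.3, 0, 0], [0, 0, 0], 30],
    [[0.3, 0, 0], [0, 0, 0], 45],
    [[0.3, 0, 0], [0, 0, 0], 60]
  ]
}}

```text
time_s: 7.45
tcp_pos: [0.5294, -0.3726, 0.0549]
ee_rot: [[-0.998, 0.056, -0.0], [0.056, 0.998, 0.0], [0.0, 0.0, -1.0]]
force: [0.6, 0.6, 0.2]
grip_width: 0.596
```

Emit:
{"name": "apply_moves", "arguments": {
  "commands": [
    [[0, 0, -1], [0, 0, 0], 60],
    [[0, 0, -3], [0, 0, 0], 60],
    [[0, 0, -6], [0, 0, 0], 60],
    [[1, 0, -10], [0, 0, 0], 60],
    [[4, 0, -12], [0, 0, 0], 60],
    [[8, 0, -14], [0, 0, -0.03], 60],
    [[9, 0.3, -14], [0, 0, -0.057], 80],
    [[9, 0.3, -14], [0, 0, -0.057], 80]
  ]
}}

```text
time_s: 8.25
tcp_pos: [0.4387, -0.3649, 0.1975]
ee_rot: [[-1.0, 0.001, 0.002], [0.001, 1.0, -0.002], [-0.002, -0.002, -1.0]]
force: [-0.6, 0.8, -0.6]
grip_width: 0.802
```

```bash
python3 - <<'E'
from h import *
w=snap('wrist','w3'); s=robot.sense(); print(s['tcp_pos'],s['force'])
S=snap('scene','scene3'); 
for X in((.4446,-.368,.044),(.528,-.3737,.0815)): print(proj(w,X),proj(S,X))
a=w['frame'][50:290,140:380]; b=S['frame'][170:330,190:350]
cv2.imwrite('pics/v8.png',np.hstack([cv2.resize(a,(480,480),interpolation=2),cv2.resize(b,(320,320),interpolation=2)][:1])[:,:,::-1])
cv2.imwrite('pics/v8.png',np.hstack([cv2.resize(a,(480,480),interpolation=2),np.vstack([cv2.resize(b,(320,320),interpolation=2),np.zeros((160,320,3),np.uint8)])])[:,:,::-1])
E
```

```text
[ 0.43950502 -0.36493459  0.19650378] [ 0.18852098  0.48788214 -0.28173319]
[254.73282498 183.44455601] [245.66611695 250.16277768]
[248.56097105 279.03437718] [277.27632743 225.24812054]
```

View pics/v8.png

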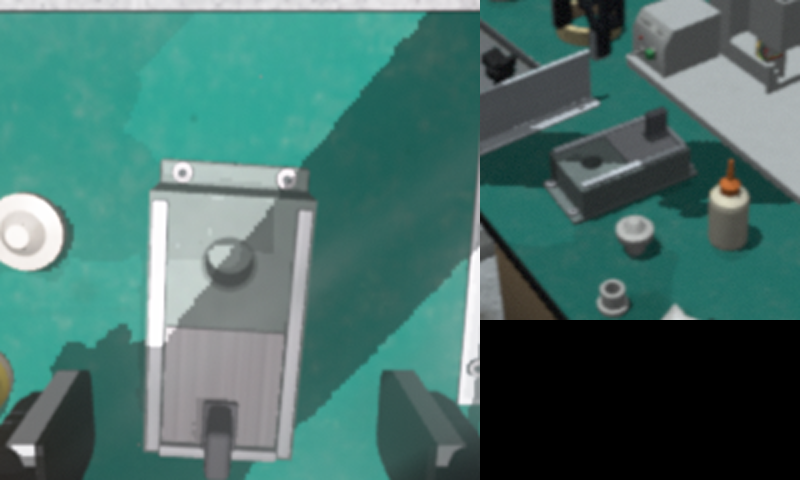

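The bore is open. Its centre is at about (254.5,181) in the wrist image and (246.5,250.5) in the scene image. The fin sits at the far end bar, and the force rose to 16 N there, so the slide is at its stop. Next I look down on the tray anvil.

Emit:
{"name": "apply_moves", "arguments": {
  "commands": [
    [[0.2, 4, 0], [0, 0, 0], 80],
    [[0.4, 9, 0], [0, 0, 0], 80],
    [[0.6, 14, 0], [0, 0, 0], 80],
    [[0.8, 19, 0], [0, 0, 0], 80],
    [[0.9, 24, 0], [0, 0, 0], 80],
    [[0.9, 29, 0], [0, 0, 0], 70],
    [[0.9, 33, 0], [0, 0, 0], 65],
    [[0.9, 34.9, 0], [0, 0, 0], 65]
  ]
}}

```text
time_s: 9.15
tcp_pos: [0.4308, -0.0125, 0.1949]
ee_rot: [[-1.0, -0.004, -0.001], [-0.004, 1.0, 0.001], [0.001, 0.001, -1.0]]
force: [0.5, 0.3, -0.4]
grip_width: 0.648
```

Emit:
{"name": "apply_moves", "arguments": {
  "commands": [
    [[0, 0, 0], [0, 0, 0], 65],
    [[0, 0, 0], [0, 0, 0], 65],
    [[0, 0, 0], [0, 0, 0], 65],
    [[0, 0, 0], [0, 0, 0], 65],
    [[0, 0, 0], [0, 0, 0], 65],
    [[0, 0, 0], [0, 0, 0], 65],
    [[0, 0, 0], [0, 0, 0], 65],
    [[0, 0, 0], [0, 0, 0], 65]
  ]
}}

```text
time_s: 9.95
tcp_pos: [0.4305, -0.016, 0.1953]
ee_rot: [[-1.0, 0.0, 0.0], [0.0, 1.0, 0.0], [-0.0, 0.0, -1.0]]
force: [0.6, -0.2, 0.3]
grip_width: 0.651
```

```bash
python3 - <<'E'
from h import *
w=snap('wrist','w4'); s=robot.sense(); print(s['tcp_pos'],s['grip_width'])
def blob(c,X,r=26):
    u,v=np.round(proj(c,X)).astype(int); g=cv2.cvtColor(c['frame'],cv2.COLOR_RGB2GRAY)[v-r:v+r,u-r:u+r]
    t,b=cv2.threshold(g,0,255,cv2.THRESH_OTSU); n,l,st,ce=cv2.connectedComponentsWithStats(b)
    i=max(range(1,n),key=lambda i:st[i,4]-30*np.hypot(*(ce[i]-r))); 
    q=cv2.fitEllipse(cv2.convexHull(np.argwhere(l==i)[:,::-1].astype(np.int32)))
    return np.array(q[0])+[u-r,v-r],q[1],st[i]
X=(.4346,-.0147,.03); V={}
for n in('w4','w1','scene0','side0'):
    c=load(n); V[n]=(c,)+blob(c,X,34 if n=='w4' else 20); print(n,proj(c,X),V[n][1:], atz(c,V[n][1],.03))
print(tri(*[(v[0],v[1]) for v in V.values()]))
# bore
c3,S3=load('w3'),load('scene3')
print('bore',atz(c3,(254.5,181),.044),atz(S3,(246.5,250.5),.044),tri((c3,(254.5,181)),(S3,(246.5,250.5))))
a=w['frame'][70:310,130:400];cv2.imwrite('pics/v9.png',cv2.resize(a,None,fx=2.2,fy=2.2,interpolation=2)[:,:,::-1])
E
```

```text
[ 0.43050895 -0.01591198  0.19530284] 0.6484907824030842
w4 [258.87938027 179.28018578] (array([260.81659698, 179.03077316]), (38.06281280517578, 39.325462341308594), array([  16,   15,   40,   39, 1154], dtype=int32)) [ 0.43433923 -0.01272169  0.03      ]
w1 [276.52331283 179.07260549] (array([278.29667664, 178.68575478]), (31.902496337890625, 32.88532638549805), array([  5,   4,  33,  32, 792], dtype=int32)) [ 0.43411748 -0.01256898  0.03      ]
scene0 [174.64315176 188.48942386] (array([174.50127983, 198.0452919 ]), (34.15496826171875, 43.970436096191406), array([  0,  13,  40,  27, 838], dtype=int32)) [ 0.4134452  -0.05834252  0.03      ]
side0 [220.8538446  288.54677765] (array([220.18016052, 288.71430969]), (14.448125839233398, 15.140398979187012), array([ 12,  13,  16,  15, 164], dtype=int32)) [ 0.43539846 -0.01313733  0.03      ]
(array([ 4.39086176e-01, -1.26142585e-02,  2.42472814e-06]), [np.float64(2.1128983824683787), np.float64(2.802193560600953), np.float64(7.952209216522491), np.float64(5.318923410171274)])
bore [ 0.44212302 -0.36822126  0.044     ] [ 0.44550538 -0.37008785  0.044     ] (array([ 0.44417108, -0.36884838,  0.04298306]), [np.float64(1.8586916603156942), np.float64(1.858691660315608)])
```

View pics/v9.png

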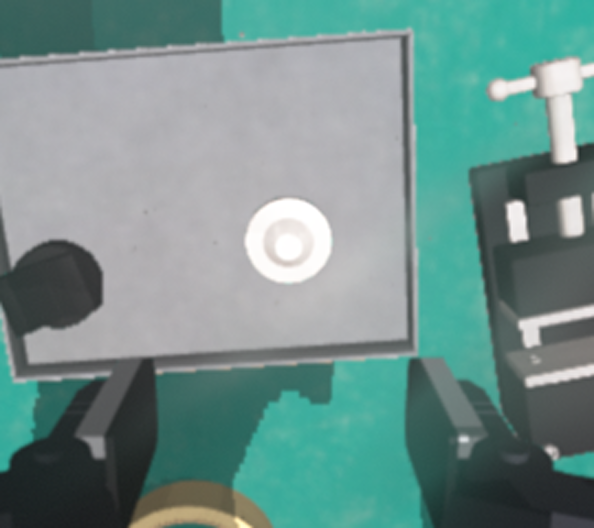

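The wrist view shows the spot anvil centred at about (261,179), clear of the tray walls and of the V anvil at the left. The views agree on (0.4345, -0.0128). Next I go down and grip the flange.

Emit:
{"name": "apply_moves", "arguments": {
  "commands": [
    [[-0.2, 0.2, 3], [0, 0, 0], 65],
    [[-0.4, 0.32, 7], [0, 0, 0], 65],
    [[-0.4, 0.32, 11], [0, 0, 0], 65],
    [[-0.4, 0.32, 13.5], [0, 0, 0], 65],
    [[-0.4, 0.32, 15.5], [0, 0, 0], 65],
    [[-0.4, 0.32, 17], [0, 0, 0], 65],
    [[-0.4, 0.32, 18], [0, 0, 0], 65],
    [[-0.4, 0.32, 18.6], [0, 0, 0], 65]
  ]
}}

```text
time_s: 10.8
tcp_pos: [0.4343, -0.0126, 0.0086]
ee_rot: [[-1.0, -0.0, -0.001], [-0.0, 1.0, 0.0], [0.001, 0.0, -1.0]]
force: [0.5, 0.1, -0.0]
grip_width: 0.649
```

Emit:
{"name": "apply_moves", "arguments": {
  "commands": [
    [[0, 0, 0], [0, 0, 0], 62],
    [[0, 0, 0], [0, 0, 0], 58],
    [[0, 0, 0], [0, 0, 0], 54],
    [[0, 0, 0], [0, 0, 0], 50],
    [[0, 0, 0], [0, 0, 0], 46],
    [[0, 0, 0], [0, 0, 0], 42],
    [[0, 0, 0], [0, 0, 0], 35],
    [[0, 0, 0], [0, 0, 0], 30]
  ],
  "squeeze": 40
}}

```text
time_s: 11.6
tcp_pos: [0.4349, -0.0126, 0.01]
ee_rot: [[-1.0, -0.0, 0.001], [-0.0, 1.0, -0.0], [-0.001, -0.0, -1.0]]
force: [-1.4, 1.0, 5.2]
grip_width: 0.431
```

Emit:
{"name": "apply_moves", "arguments": {
  "commands": [
    [[0, 0, 0], [0, 0, 0], 20],
    [[0, 0, 0], [0, 0, 0], 20],
    [[0, 0, -0.2], [0, 0, 0], 20],
    [[0, 0, -0.5], [0, 0, 0], 20],
    [[0, 0, -0.8], [0, 0, 0], 20],
    [[0, 0, -1.2], [0, 0, 0], 20],
    [[0, 0, -1.6], [0, 0, 0], 20],
    [[0, 0, -2], [0, 0, 0], 20]
  ],
  "squeeze": 60
}}

```text
time_s: 12.4
tcp_pos: [0.4346, -0.0126, 0.0296]
ee_rot: [[-1.0, -0.0, 0.0], [-0.0, 1.0, 0.0], [-0.0, 0.0, -1.0]]
force: [-0.4, 0.5, -1.3]
grip_width: 0.419
```

Emit:
{"name": "apply_moves", "arguments": {
  "commands": [
    [[0, 0, -1], [0, 0, 0], 20],
    [[0, 0, -3], [0, 0, 0], 20],
    [[0, 0, -5], [0, 0, 0], 20],
    [[0, 0, -7], [0, 0, 0], 20],
    [[0, 0, -9], [0, 0, 0], 20],
    [[0, 0, -11], [0, 0, 0], 20],
    [[0, 0, -12.5], [0, 0, 0], 20],
    [[0, 0, -13], [0, 0, 0], 20]
  ]
}}

```text
time_s: 13.2
tcp_pos: [0.4354, -0.0126, 0.1615]
ee_rot: [[-1.0, -0.0, 0.003], [-0.0, 1.0, -0.0], [-0.003, -0.0, -1.0]]
force: [-0.3, 0.1, -1.9]
grip_width: 0.42
```

```bash
python3 - <<'E'
from h import *
w=snap('wrist','w5');S=snap('scene','scene5');D=snap('side','side5'); s=robot.sense(); print(s['tcp_pos'],s['grip_width'],s['force'])
p=s['tcp_pos'];X=p+[0,0,.0187]
o=[]
for c,h in((w,90),(S,45),(D,45)):
    u,v=np.round(proj(c,X)).astype(int);print(u,v); u=np.clip(u,h,511-h);v=np.clip(v,h,383-h); o.append(cv2.resize(c['frame'][v-h:v+h,u-h:u+h],(400,400) if h==90 else (400,400),interpolation=2))
cv2.imwrite('pics/v10.png',cv2.resize(np.hstack(o),(800,267),interpolation=cv2.INTER_AREA)[:,:,::-1])
E
```

```text
[ 0.43452125 -0.01258366  0.15927363] 0.41844217295456937 [-0.74265301 -0.00255949 -1.28696901]
258 259
168 140
215 272
```

View pics/v10.png

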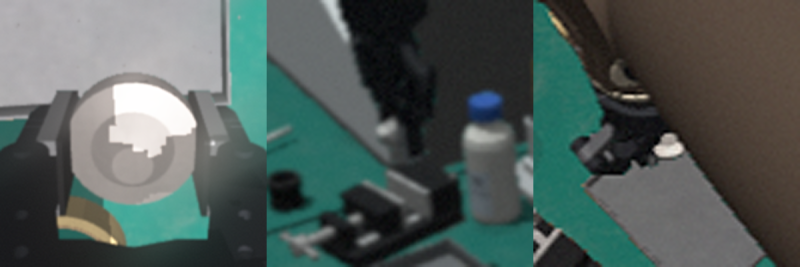

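The wrist picture shows the anvil held squarely between the pads and centred at about (258,262). The scene and side pictures show it lifted out of the tray. The load is about 1.5 N. Next I carry it over the guard with the stem at about 0.15 m.

Emit:
{"name": "apply_moves", "arguments": {
  "commands": [
    [[0, -1, -0.3], [0, 0, 0], 20],
    [[-0.1, -3, -0.5], [0, 0, 0], 20],
    [[-0.2, -6, -0.5], [0, 0, 0], 20],
    [[-0.3, -9, -0.5], [0, 0, 0], 20],
    [[-0.4, -12, -0.5], [0, 0, 0], 20],
    [[-0.5, -15, -0.5], [0, 0, 0], 20],
    [[-0.6, -18, -0.5], [0, 0, 0], 20],
    [[-0.7, -21, -0.5], [0, 0, 0], 20]
  ]
}}

```text
time_s: 14.15
tcp_pos: [0.4407, -0.2243, 0.1635]
ee_rot: [[-1.0, 0.0, -0.001], [0.0, 1.0, 0.0], [0.001, 0.0, -1.0]]
force: [0.9, -0.6, -1.7]
grip_width: 0.419
```

Emit:
{"name": "apply_moves", "arguments": {
  "commands": [
    [[-0.1, -3, 0], [0, 0, 0], 20],
    [[-0.15, -6, 0], [0, 0, 0], 20],
    [[-0.2, -9, 0], [0, 0, 0], 20],
    [[-0.2, -12, 0], [0, 0, 0], 20],
    [[-0.2, -14, 0], [0, 0, 0], 20],
    [[-0.2, -14.6, 0], [0, 0, 0], 20],
    [[-0.2, -14.6, 0], [0, 0, 0], 20],
    [[-0.2, -14.6, 0], [0, 0, 0], 20]
  ]
}}

```text
time_s: 14.95
tcp_pos: [0.4434, -0.3678, 0.164]
ee_rot: [[-1.0, -0.001, -0.001], [-0.001, 1.0, 0.001], [0.001, 0.001, -1.0]]
force: [0.3, 0.1, -0.6]
grip_width: 0.418
```

Emit:
{"name": "apply_moves", "arguments": {
  "commands": [
    [[0, 0, 0.5], [0, 0, 0], 20],
    [[0, 0, 1.5], [0, 0, 0], 20],
    [[0, 0, 2.5], [0, 0, 0], 20],
    [[0, 0, 3.5], [0, 0, 0], 20],
    [[0, 0, 4], [0, 0, 0], 20],
    [[0, 0, 4], [0, 0, 0], 20],
    [[0, 0, 4], [0, 0, 0], 20],
    [[0, 0, 4], [0, 0, 0], 20]
  ]
}}

```text
time_s: 15.75
tcp_pos: [0.4438, -0.3688, 0.1247]
ee_rot: [[-1.0, -0.0, 0.001], [-0.0, 1.0, -0.001], [-0.001, -0.001, -1.0]]
force: [0.1, 0.5, -1.3]
grip_width: 0.421
```

```bash
cat > ov.py <<'E'
from h import *
import sys
def circ(c,P,r,n=48):
    return np.array([proj(c,[P[0]+r*np.cos(t),P[1]+r*np.sin(t),P[2]]) for t in np.linspace(0,2*np.pi,n)])
def show(views,B,bore,out,half):
    o=[]
    for (c,h) in zip(views,half):
        m=400/(2*h); u,v=proj(c,np.array(B)+[0,0,.015]); x0=int(np.clip(u-h,0,511-2*h));y0=int(np.clip(v-h,0,383-2*h))
        im=cv2.resize(c['frame'][y0:y0+2*h,x0:x0+2*h],(400,400),interpolation=2)[:,:,::-1].copy(); raw=im.copy()
        def L(P,r,col): cv2.polylines(im,[np.round((circ(c,P,r)-[x0,y0]+.5)*m).astype(int)],True,col,1,cv2.LINE_AA)
        B=np.array(B)
        L(B,.01,(0,0,255));L(B+[0,0,.016],.0195,(0,255,255));L(B+[0,0,.027],.0195,(0,255,0));L(B+[0,0,.04],.002,(255,0,0));L([*bore,.044],.012,(255,0,255))
        o.append(np.vstack([raw,im])if len(views)<3 else np.vstack([raw,im]))
    I=np.hstack(o); f=min(800/I.shape[1],600/I.shape[0]); cv2.imwrite('pics/'+out+'.png',cv2.resize(I,None,fx=f,fy=f,interpolation=cv2.INTER_AREA))
E
python3 - <<'E'
from ov import *
w=snap('wrist','w6');S=snap('scene','scene6');D=snap('side','side6'); s=robot.sense(); p=s['tcp_pos'];print(p,s['grip_width'],s['force'],s['ee_rot'][:,2])
show((w,S),p-[0,0,.0065],(.4438,-.3688),'v11',(80,45))
E
```

```text
[ 0.44379302 -0.36878784  0.12472817] 0.4213887112878786 [ 0.10875181  0.82148517 -2.43248636] [ 6.11573227e-04 -4.93566625e-04 -9.99999691e-01]
```

View pics/v11.png

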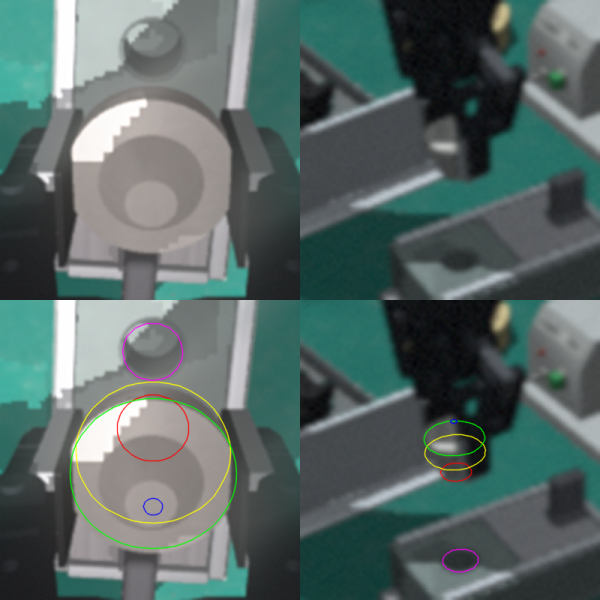

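The overlay shows the held anvil upright and where the model puts it: the nose tip at (151,204) in the wrist crop against (153,206) predicted. The bore is within about 1.5 px of its estimate in both views. I lower it part way and measure its height.

Emit:
{"name": "apply_moves", "arguments": {
  "commands": [
    [[0, 0, 0.5], [0, 0, 0], 20],
    [[0, 0, 1.5], [0, 0, 0], 20],
    [[0, 0, 2.5], [0, 0, 0], 20],
    [[0, 0, 3.5], [0, 0, 0], 20],
    [[0, 0, 4.5], [0, 0, 0], 20],
    [[0, 0, 5.2], [0, 0, 0], 20],
    [[0, 0, 5.7], [0, 0, 0], 20],
    [[0, 0, 5.7], [0, 0, 0], 20]
  ]
}}

```text
time_s: 16.7
tcp_pos: [0.4433, -0.3683, 0.0664]
ee_rot: [[-1.0, -0.0, -0.001], [-0.0, 1.0, 0.001], [0.001, 0.001, -1.0]]
force: [-1.0, 0.2, -0.7]
grip_width: 0.417
```

Emit:
{"name": "apply_moves", "arguments": {
  "commands": [
    [[0, 0, 0], [0, 0, 0], 20],
    [[0, 0, 0], [0, 0, 0], 20],
    [[0, 0, 0], [0, 0, 0], 20],
    [[0, 0, 0], [0, 0, 0], 20],
    [[0, 0, 0], [0, 0, 0], 20],
    [[0, 0, 0], [0, 0, 0], 20],
    [[0, 0, 0], [0, 0, 0], 20],
    [[0, 0, 0], [0, 0, 0], 20]
  ]
}}

```text
time_s: 17.5
tcp_pos: [0.4436, -0.3686, 0.0673]
ee_rot: [[-1.0, -0.0, -0.0], [-0.0, 1.0, 0.0], [0.0, 0.0, -1.0]]
force: [0.0, -0.5, -1.4]
grip_width: 0.419
```

```bash
python3 - <<'E'
from ov import *
w=snap('wrist','w7');S=snap('scene','scene7');D=snap('side','side7'); s=robot.sense(); p=s['tcp_pos'];print(p,s['grip_width'],s['force'],s['ee_rot'][:,2])
show((S,D),p-[0,0,.007],(.4438,-.3688),'v12',(32,40))
E
```

```text
[ 0.44359179 -0.36859457  0.06726062] 0.42003957491776356 [ 0.23859474 -0.25425757 -1.1152424 ] [-3.43037436e-06  2.55421631e-05 -1.00000000e+00]
```

View pics/v12.png

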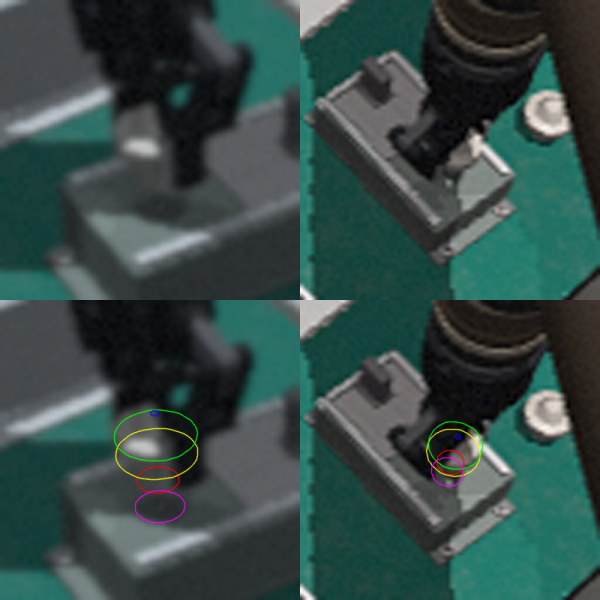

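The scene and side overlays match the held anvil within about 1 px, and the stem hangs above the bore. My picture quota is used up, so I do one numeric edge fit of the bore circle and of the held flange before the last lowering.

```bash
python3 - <<'E'
from ov import *
from scipy.ndimage import map_coordinates, gaussian_filter
def fit(c,P0,r,dz=(0,),R=.005,rs=(0,),absg=True):
    g=gaussian_filter(cv2.cvtColor(c['frame'],cv2.COLOR_RGB2GRAY).astype(float),.7);best=[]
    for dr in rs:
     for z in dz:
      for dx in np.arange(-R,R+1e-6,.0005):
       for dy in np.arange(-R,R+1e-6,.0005):
        P=np.array(P0)+[dx,dy,z]; a=circ(c,P,r+dr-.0012,40);b=circ(c,P,r+dr+.0012,40)
        d=map_coordinates(g,b.T[::-1],order=1)-map_coordinates(g,a.T[::-1],order=1)
        best.append(((np.abs(d).clip(0,40).mean() if absg else d.mean()),*np.round(P,4),r+dr))
    best.sort(key=lambda t:-abs(t[0])); return np.round(best[0],4), np.round(np.mean([t[1:4] for t in best[:6]],0),4)
for n in('w3','w6','scene3','scene6'): print('bore',n,fit(load(n),(.4438,-.3688,.044),.012),fit(load(n),(.4438,-.3688,.044),.012,absg=False))
for n in('w1','w4','side0'): print('anvil flange',n,fit(load(n),(.4345,-.0128,.03),.0195,absg=False,rs=(-.001,-.0005,0)))
E
```

```text
bore w3 (array([ 2.549e+01,  4.443e-01, -3.683e-01,  4.400e-02,  1.200e-02]), array([ 0.4444, -0.3688,  0.044 ])) (array([ 2.6183e+01,  4.4130e-01, -3.6930e-01,  4.4000e-02,  1.2000e-02]), array([ 0.4413, -0.369 ,  0.044 ]))
bore w6 (array([ 2.35849e+01,  4.41800e-01, -3.70300e-01,  4.40000e-02,
        1.20000e-02]), array([ 0.4417, -0.3702,  0.044 ])) (array([ 2.5725e+01,  4.4130e-01, -3.6930e-01,  4.4000e-02,  1.2000e-02]), array([ 0.4414, -0.3694,  0.044 ]))
bore scene3 (array([ 1.41591e+01,  4.42800e-01, -3.69300e-01,  4.40000e-02,
        1.20000e-02]), array([ 0.443 , -0.3695,  0.044 ])) (array([ 1.41591e+01,  4.42800e-01, -3.69300e-01,  4.40000e-02,
        1.20000e-02]), array([ 0.443 , -0.3695,  0.044 ]))
bore scene6 (array([11.8896,  0.4428, -0.3693,  0.044 ,  0.012 ]), array([ 0.4431, -0.3693,  0.044 ])) (array([11.8896,  0.4428, -0.3693,  0.044 ,  0.012 ]), array([ 0.4431, -0.3693,  0.044 ]))
anvil flange w1 (array([-5.42474e+01,  4.34500e-01, -1.28000e-02,  3.00000e-02,
        1.95000e-02]), array([ 0.4344, -0.0127,  0.03  ]))
anvil flange w4 (array([-5.20311e+01,  4.34500e-01, -1.28000e-02,  3.00000e-02,
        1.95000e-02]), array([ 0.4346, -0.0127,  0.03  ]))
anvil flange side0 (array([-3.75032e+01,  4.36000e-01, -1.28000e-02,  3.00000e-02,
        1.90000e-02]), array([ 0.4358, -0.013 ,  0.03  ]))
```

The edge fits put the bore at about (0.4428, -0.3692). That needs a shift of 1 mm in x and 0.6 mm in y, then 8 mm down.

Emit:
{"name": "apply_moves", "arguments": {
  "commands": [
    [[0.05, -0.03, 0.1], [0, 0, 0], 20],
    [[0.1, -0.06, 0.3], [0, 0, 0], 20],
    [[0.1, -0.06, 0.5], [0, 0, 0], 20],
    [[0.1, -0.06, 0.7], [0, 0, 0], 20],
    [[0.1, -0.06, 0.8], [0, 0, 0], 20],
    [[0.1, -0.06, 0.82], [0, 0, 0], 20],
    [[0.1, -0.06, 0.82], [0, 0, 0], 20],
    [[0.1, -0.06, 0.82], [0, 0, 0], 20]
  ]
}}

```text
time_s: 18.45
tcp_pos: [0.4427, -0.3692, 0.0592]
ee_rot: [[-1.0, -0.0, 0.0], [-0.0, 1.0, -0.0], [-0.0, -0.0, -1.0]]
force: [0.7, -0.1, -1.2]
grip_width: 0.419
```

Emit:
{"name": "apply_moves", "arguments": {
  "commands": [
    [[0, 0, 0], [0, 0, 0], 20],
    [[0, 0, 0], [0, 0, 0], 20],
    [[0, 0, 0], [0, 0, 0], 20],
    [[0, 0, 0], [0, 0, 0], 20],
    [[0, 0, 0], [0, 0, 0], 20],
    [[0, 0, 0], [0, 0, 0], 20],
    [[0, 0, 0], [0, 0, 0], 20],
    [[0, 0, 0], [0, 0, 0], 20]
  ]
}}

```text
time_s: 19.25
tcp_pos: [0.4426, -0.3692, 0.0591]
ee_rot: [[-1.0, -0.0, 0.0], [-0.0, 1.0, -0.0], [-0.0, -0.0, -1.0]]
force: [-0.2, -0.2, -1.1]
grip_width: 0.42
```

```bash
python3 - <<'E'
from h import *
s=robot.sense(); print(s['tcp_pos'],s['grip_width'],s['force'],s['ee_rot'][:,2],np.abs(s['qvel']).max())
a=load('w7')
b=snap('wrist','w8')
# slip check: held anvil must look the same in the wrist view
r=np.s_[225:300,225:292]
f=lambda c:cv2.Canny(c['frame'][r],60,150)
print(cv2.phaseCorrelate(f(a).astype(float),f(b).astype(float)), cv2.phaseCorrelate(f(load('w5')).astype(float),f(b).astype(float)))
E
```

```text
[ 0.44260432 -0.36919738  0.05907753] 0.4197495030105926 [-0.15448472 -0.23300253 -1.06634145] [ 5.18376311e-05 -1.30810521e-05 -9.99999999e-01] 0.0021239835327953784
((0.18107878824197599, 0.5866308596855063), 0.9685564581495896) ((0.38090593833554465, 0.5080963815941715), 0.4377218900280199)
```

```bash
python3 -c "
from station import robot
print(robot.sign_off())"
```

```text
the job is handed in; nothing more can be done
None
```

I did the job as asked and handed it in at about 19 s on the robot's clock.

**Slide:** I gripped the dust cover by its fin and drew it out about 44 mm, until it stopped against 16 N. The pictures taken afterwards show the bore open and the fin at the far end of the seat.

**Anvil:** I took the spot anvil from the tray across its flange; it was the nearest of the three lookalikes. It crossed the guard with its stem at about 0.155 m, against a guard height of 0.075 m. It is now held at 60 N, upright, over the bore. The V anvil, the bush and the bottle were never approached.

**Last checks:**
- **Position:** the TCP is at (0.4426, -0.3692, 0.0591). From the grasp height, that puts the stem's end about 8 mm above the mouth.
- **Load:** it is about 1.1 to 1.4 N with no sign of contact. The opening is steady and the anvil has not slipped visibly in the grip.
- **Bore centre:** the fits disagreed by 1 to 3 mm, with x from 0.441 to 0.4455 depending on camera and method, so I used a middle value of (0.4428, -0.3692).
- **Grip opening:** it reads 36 mm although the flange is given as 39 mm. I didn't explain this.
- **Stem height:** the final 8 mm is worked out from the grasp height. The camera overlay only confirmed it within about 1 px, with the anvil 8 mm higher. I had no pictures left to view the final pose.

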